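Load a slotted weight onto the glue press

TASK

The little plywood house is being glued under the dead-weight press: take the larger of the two slotted weights lying on the cork mat, slide it sideways onto the press's stem, under the knob, until the stem is home at the end of its slot, and set it down flat on the weight already there, with its slot facing the opposite way from that one's so that the stack cannot slip off. The glue is fresh and the stem stands in a rubber bush, so feel your way on gently: never push hard on the press, sideways or down, and do not drop the weight onto it. Leave the other things where they are, and let go.

Things in the scene. Friction and masses are not known exactly. Their poses are not given: they have to be found in the camera images.
- press: Green bench press that loads a glue joint by dead weight. Origin under its base (205 x 150 x 12 mm), straight below the guide eye's centre; z up; +x to the column (105 mm from the eye's axis, its top 126 mm above the table). Only the plunger and its weights rise higher: load plate 54 mm across, top at 138 mm, then the stem, 5 mm thick, ending in a knob 18 mm across from 180 to 190 mm.
- eye (a point): Centre of the guide eye, 118 mm above the table. The upright plunger stands in a rubber bush clamped in the eye, its axis up to 3.5 mm off this point in the press's x and y; the stem's exact place is not reported and has to be felt. The stem gives about 1 mm sideways per 12 N, and 1 mm down per 3 N (rubber under its foot), and springs back. 10 N is too much for the fresh glue.
- old_weight: Dark cast slotted weight on the load plate around the stem, 66 mm across, 14 mm thick. Origin: centre of its underside; z up; +x from the centre to its slot's open mouth (within 85 degrees of the world's -x). Its slot, 14.5 mm wide, fits the stem loosely: the stem stands up to 3 mm from its centre towards +x and up to 4.6 mm to either side. Fingers on a 60 mm weight stand over its top.
- weight: The weight to load: larger steel slotted weight lying on the mat, 60 mm across, 16 mm thick, 0.32 kg. Origin: centre of its underside; z up; +x from the centre to its slot's open mouth. Slot 6.5 mm wide (0.75 mm free on each side of the stem), with a rounded end about the centre: home, the stem is at the weight's centre. Mouth edges eased by 0.3 mm only. The knob does not pass the slot.
- weight_mouth (a point): Middle of the open mouth of the larger weight's slot, on its rim at half thickness: 30 mm from its axis, 8 mm above its underside. Seated on the old weight, this weight's underside is about 152 mm above the table and 12 mm stay free between its top and the knob.
- small_weight: Smaller steel slotted weight on the same mat, 40 mm across, 10 mm thick; not wanted. Origin at the centre of its underside, +x to its slot's mouth.
- mat: Fixed cork mat, 240 x 130 x 4 mm, on which the two loose weights lie about 110 mm apart along its x, either one at either end. Origin at the centre of its underside.
- glue: White glue bottle, 46 mm across, 130 mm tall, standing to the left of the press; origin at the centre of its underside.
- paint_jar: Yellow paint jar, 50 mm across, 55 mm tall, standing beyond the mat; origin at the centre of its underside.
Not all that is in view belongs to the job. Leave any red look-alike of the weight alone.

How it is judged:
At the end, for the whole second after the job is handed in: Weight released, at rest and level (0.06 rad), flat on the old one (underside 12 to 15.5 mm above that one's), its centre from 2.5 mm behind to 6 mm towards that one's slot mouth and within 6.3 mm sideways, slots pointing opposite ways within 0.6 rad (z of weight in the frame of old_weight between 0.012 and 0.0155 m and x of weight in the frame of old_weight between -0.0025 and 0.006 m and y of weight in the frame of old_weight between -0.0063 and 0.0063 m and angle between the x axis of weight and the x axis of old_weight, either way round below 0.6 rad and x of weight_mouth in the frame of old_weight below -0.01 m and angle between weight's own z axis and vertical below 0.06 rad and linear speed of weight below 0.01 m/s); the robot touches nothing.
It fails at once if The weight pushes on the press, its stem or the weight on it with more than 10 N (contact force between weight and press above 10 N).
It fails at once if The gripper's fingers push on the press with more than 10 N (contact force between the fingers and press above 10 N).
It fails at once if The small weight is moved by more than 15 mm (distance of small_weight from where it was at the start of the episode above 0.015 m).
It fails at once if The glue bottle is moved by more than 20 mm (distance of glue from where it was at the start of the episode above 0.02 m).
It fails at once if The paint jar is moved by more than 20 mm (distance of paint_jar from where it was at the start of the episode above 0.02 m).
It also fails if it takes over 64 s, if anything falls off the work surface, if the arm or the gripper's body presses on something with over 40 N, if the wrist force passes 120 N, or if a joint passes its speed limit or range.

ROBOT

A 6-joint arm with a two-finger parallel gripper is mounted at the origin on the work surface. World frame = base frame: x ahead of the robot, y to its left, z up, the work surface at z = 0. Lengths are in m, angles in rad, forces in N, time in s.
With the tool pointing down it reaches from about 0.4 to 0.825 m from the base axis. Payload 7 kg.
Tool frame: the origin (TCP) lies at the very end of the fingers, on their centre line; the grasp point (between the pads) lies 19 mm behind it; y points along the fingers, x is the direction in which the jaws open and shut, and the axes are right-handed (so a half turn about y gives the same grasp; the last joint's range is limited). The gripper opens to 85 mm and grips with 20 to 120 N. Pads are 22 mm wide; open, the fingers measure 114 mm over their backs; the gripper's body (76 mm by 85 mm) begins 54 mm behind the grasp point. The pads swing forward as they close: fully open they stand 13 mm farther back than shut.
Start: joints at [1.416, 0.359, 0.012, 0, -1.224, -0.288], TCP at [0.289, 0.61, 0.231] pointing down, gripper open.
Joint ranges: [-3.07, 3.07], [-1.43, 2.12], [-1.02, 1.25], [-3.03, 1.67], [-3.05, -0], [-3.03, 3.03]. Speed limits (rad/s): [2.39, 2.39, 3.01, 3.14, 3.14, 3.14].

INTERFACE

Orientations are given as a unit quaternion [x, y, z, w].
In Python, from bench import manip gives the robot as it stands. The module is installed in compiled form; this text tells all that it offers.
- The arm moves only by the tool arm_command, never from a script. Its arguments are lists of equal length, an entry for each row: "claw": the closure, from 0 (fully open) to 1 (shut); "dp": the shift along the tool's x, y, z in cm, a list of three; "dr": the turn, a rotation vector about the tool's x, y, z in rad, a list of three. A call has 1 to 20 rows; each row shifts and turns the commanded pose from where the row before left it, along the tool's axes as they then stand; what a row does not reach is not made up. A row lasts 1/10 s, in which the tool goes at most 50 mm and 8.59 degrees, less where a joint would pass 70% of its speed; a pose out of reach is approached as far as the arm can. A call is refused whole if a number of a shift passes 5 or a number of a turn 0.15, either way. A call with a gripper value outside its range is refused whole. The fingers move at their own pace and stop on an object; "squeeze" is the grip in N (left out, the last holds). Time passes only in rows, so rows that do not move let the fingers close. It gives the time, the measured TCP pose, the force and the opening at its end, in the units of the state.
- manip.sense(): the state, without advancing time (a new reading comes with each control period).
- manip.read_camera(name): name is "side" or "top" or "wrist"; returns a dict with "pixels" (384x512x3 uint8, red, green, blue), "vfov" (degrees; the focal length in pixels is half the picture's height over the tangent of half this angle, whatever the lens; pixels are square), "cx", "cy" (the principal point, pixels), "rvec" (rotation vector, rad) and "tvec" (3), from world to camera coordinates, as OpenCV has them. Camera axes: x right, y down, z forward; pixel columns grow to the right and rows downward; lengths in m; the calibration is good to about 2 mm. A picture is of the moment at which its call begins. There is no depth.
- manip.sign_off(): hands the job in, once; it reports no verdict.
The state is a dict: "time": time; "joints": joint angles; "dq": joint speeds; "tau": joint torques, N m; "eef_pos": TCP position; "eef_rot": TCP orientation; "force": force on the tool from outside, world axes, zero at the start; "ft_torque": the same for the moment, N m; "grip_width": finger opening in m.
Only numpy, scipy, OpenCV 4.12 (cv2) and the standard library are available. Lean on these libraries where they do the work, as an engineer would, in place of code of your own. Each camera call takes 0.05 s, during which the arm holds its last target. There are 200 camera calls.

## Working session

There is one attempt and no reset: what is moved stays moved. The work goes in short steps, Python scripts to look and compute and a tool call to move; the robot and the scene stay as the last step left them, time stands still between calls to the robot, and variables do not carry over. Pictures are saved under pics/ and viewed, about 8 in all and at most 12, crops included, and the job is handed in when it is done.

Besides the shell and the picture viewer there is one more tool, called after "Call:" in YAML: its name, and indented under it one key for each argument. arm_command: Moves the arm, as the interface text tells. Its arguments: {"type":"object","properties":{"claw":{"type":"array","items":{"type":"number"}},"dp":{"type":"array","items":{"type":"array","items":{"type":"number"}}},"dr":{"type":"array","items":{"type":"array","items":{"type":"number"}}},"squeeze":{"type":"number"}},"required":["claw","dp","dr"]}

```bash
mkdir -p pics
cat > h.py <<'E'
import numpy as np, cv2
from bench import manip
from scipy.spatial.transform import Rotation as R
def cam(n,save=None):
    c=manip.read_camera(n)
    if save: cv2.imwrite('pics/'+save,c['pixels'][:,:,::-1])
    return c
def K(c):
    h,w=c['pixels'].shape[:2]; f=h/2/np.tan(np.radians(c['vfov'])/2)
    return np.array([[f,0,c['cx']],[0,f,c['cy']],[0,0,1]])
def ray(c,uv):
    Rm=R.from_rotvec(np.ravel(c['rvec'])).as_matrix(); t=np.ravel(c['tvec'])
    d=Rm.T@np.linalg.inv(K(c))@np.array([uv[0],uv[1],1.]); return -Rm.T@t,d/np.linalg.norm(d)
def onz(c,uv,z):
    o,d=ray(c,uv); return o+d*(z-o[2])/d[2]
def proj(c,P):
    return cv2.projectPoints(np.array(P,float).reshape(-1,3),np.ravel(c['rvec']).astype(float),np.ravel(c['tvec']).astype(float),K(c),None)[0].reshape(-1,2)
E
python3 - <<'E'
from h import *
a=[cam(n,n+'0.png') for n in('top','side','wrist')]
for c in a: print(c['vfov'],c['cx'],c['cy'],ray(c,(c['cx'],c['cy'])))
b=np.vstack([np.hstack([a[0]['pixels'],a[1]['pixels']])])
cv2.imwrite('pics/ts.png',cv2.resize(b,(800,300),interpolation=cv2.INTER_AREA)[:,:,::-1])
s=manip.sense();print({k:np.round(v,4) for k,v in s.items()})
E
```

```text
45.66095177 253.31734046339608 186.87010292559015 (array([ 0.46192107, -0.054314  ,  1.41831175]), array([ 0.08190391, -0.00566492, -0.99662413]))
49.924783885581206 253.08388513391898 187.49818402384454 (array([-0.03082507, -0.61720033,  0.59924351]), array([ 0.63478566,  0.57378544, -0.51751081]))
67.3976669194262 254.87189326068395 194.02553918826376 (array([0.35141623, 0.57995603, 0.37355871]), array([-0.24622025,  0.11439037, -0.96243983]))
{'time': np.float64(0.15), 'joints': array([ 1.4161e+00,  3.5920e-01,  1.1300e-02, -3.0000e-04, -1.2241e+00,
       -2.8810e-01]), 'dq': array([-0.0005, -0.0026,  0.004 ,  0.001 , -0.0014, -0.0009]), 'tau': array([-1.70000e-03, -5.83876e+01,  2.93652e+01,  6.94060e+00,
       -4.30000e-03, -0.00000e+00]), 'eef_pos': array([0.2891, 0.6096, 0.2306]), 'eef_rot': array([ 0.3783, -0.5973,  0.5979, -0.3776]), 'force': array([-0.6768, -0.0806, -0.5329]), 'ft_torque': array([ 0.0328, -0.0186, -0.014 ]), 'grip_width': np.float64(0.0853)}
```

View pics/top0.png

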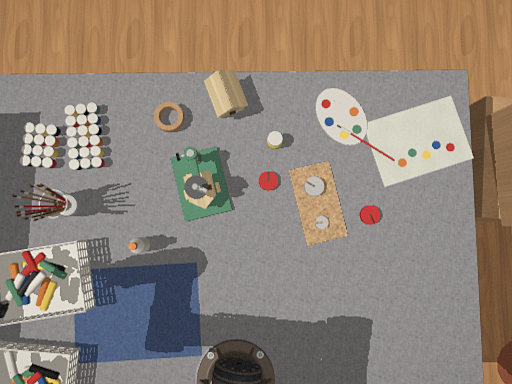

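View pics/side0.png

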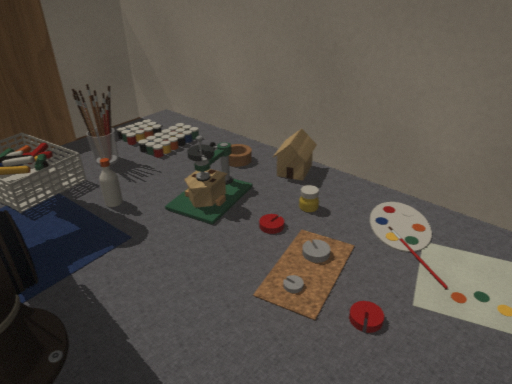

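The top view shows the press at about (200,185), the cork mat at (318,203) with a larger steel weight at (315,185) and a smaller one at (322,222), and red look-alikes at (269,181) and (370,215). The side view agrees: large (316,251), small (293,284), red (271,223) and (366,316). Candidates for the weight: steel (315,185), steel small (322,222), red (269,181), red (370,215), and the dark old weight on the press. I choose the steel one at (315,185). Next comes a close crop, and measurements.

Run:
```python
from h import *
t=cam('top');s=cam('side')
print('base/tcp in top',proj(t,[[0,0,0],manip.sense()['eef_pos']]))
print('rough big',onz(t,(315,185),.02),onz(s,(316,248),.02),'small',onz(t,(322,222),.014),onz(s,(293,284),.014),'press',onz(t,(198,187),.16))
f=lambda im,x,y,w,h,k:cv2.resize(im[y:y+h,x:x+w],(w*k,h*k),interpolation=cv2.INTER_CUBIC)
a=f(t['pixels'],285,155,66,64,6)  # mat
b=f(t['pixels'],165,140,66,64,6)  # press
c=f(s['pixels'],165,130,100,48,4) 
d=f(s['pixels'],265,225,100,48,4)
cv2.imwrite('pics/crop.png',np.vstack([np.hstack([a,b]),np.hstack([c,d])[:, :792] if 0 else cv2.resize(np.hstack([c,d]),(792,190))])[:,:,::-1])
```

```text
base/tcp in top [[234.82014683 378.2611771 ]
 [ -7.92449181 295.17512912]]
rough big [ 0.58052477 -0.25226456  0.02      ] [ 0.57717243 -0.24856656  0.02      ] small [ 0.46672042 -0.27206791  0.014     ] [ 0.46223438 -0.27255311  0.014     ] press [0.56665368 0.09157723 0.16      ]
```

View pics/crop.png

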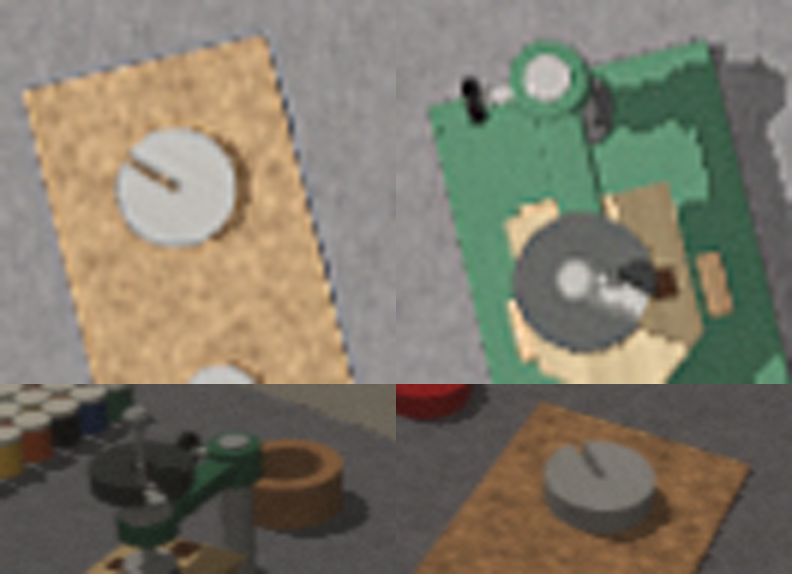

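```bash
cat >> h.py <<'E'
def yaw(a,b): return np.degrees(np.arctan2(b,a))
def plan(target,jaw_yaw):
    """shift in tool axes (cm) now, then rotation about tool y (rad) bringing tool x to jaw_yaw (deg)"""
    s=manip.sense(); M=R.from_quat(s['eef_rot']).as_matrix()
    d=M.T@(np.array(target)-s['eef_pos'])*100
    y=yaw(M[0,0],M[1,0]); dy=(jaw_yaw-y+180)%360-180
    print('t',s['time'],'pos',np.round(s['eef_pos'],4),'jaw yaw',round(y,2),'tool y',np.round(M[:,1],4),'F',np.round(s['force'],2),'w',s['grip_width'])
    print('dp cm',np.round(d,2),'dr about tool y (rad) =',round(-np.radians(dy),3), 'q6',s['joints'])
E
python3 - <<'E'
from h import *
plan([.567,.09,.32],-10)
t=cam('top');s=cam('side')
# segment big weight in both by gray mask on mat
for c,n,uv in((t,'top',(315,185)),(s,'side',(316,250))):
    hsv=cv2.cvtColor(c['pixels'],cv2.COLOR_RGB2HSV); m=((hsv[...,1]<50)&(hsv[...,2]>(150 if n=='top' else 60))).astype(np.uint8)
    k,l,st,ce=cv2.connectedComponentsWithStats(m)
    i=l[uv[1]+3,uv[0]+3]; print(n,st[i],ce[i],onz(c,ce[i],.02))
# knob/press in top
E
```

```text
t 0.25 pos [0.2891 0.6097 0.2308] jaw yaw -115.37 tool y [-2.e-04 -7.e-04 -1.e+00] F [0.57 0.37 0.79] w 0.08572425895742458
dp cm [35.06 -8.88 47.38] dr about tool y (rad) = -1.839 q6 [ 1.41610438e+00  3.59034331e-01  1.15368829e-02 -1.29444165e-04
 -1.22407446e+00 -2.88119821e-01]
top [304 176  20  20 296] [314.02702703 185.97972973] [ 0.57753062 -0.24919909  0.02      ]
side [303 240  27  22 488] [315.87295082 250.53688525] [ 0.5699061  -0.25315748  0.02      ]
```

Call:
arm_command:
  claw: [0,0,0,0,0,0,0,0,0,0,0,0,0,0,0]
  dp:
    - [2.3,-0.6,3.1]
    - [2.3,-0.6,3.1]
    - [2.3,-0.6,3.1]
    - [2.3,-0.6,3.1]
    - [2.3,-0.6,3.1]
    - [2.3,-0.6,3.1]
    - [2.3,-0.6,3.1]
    - [2.3,-0.6,3.1]
    - [2.3,-0.6,3.1]
    - [2.3,-0.6,3.1]
    - [2.3,-0.6,3.1]
    - [2.3,-0.6,3.1]
    - [2.3,-0.6,3.1]
    - [2.3,-0.6,3.1]
    - [1,0,2]
  dr:
    - [0,0,0]
    - [0,0,0]
    - [0,0,0]
    - [0,0,0]
    - [0,0,0]
    - [0,0,0]
    - [0,0,0]
    - [0,0,0]
    - [0,0,0]
    - [0,0,0]
    - [0,0,0]
    - [0,0,0]
    - [0,0,0]
    - [0,0,0]
    - [0,0,0]

```text
time: 1.85
eef_pos: [0.5582, 0.113, 0.3165]
eef_rot: [0.377, -0.598, 0.598, -0.378]
force: [0.5, 0.4, -0.0]
grip_width: 0.0853
```

Call:
arm_command:
  claw: [0,0,0,0,0,0,0,0,0,0,0,0]
  dp:
    - [0,0,0]
    - [0,0,0]
    - [0,0,0]
    - [0,0,0]
    - [0,0,0]
    - [0,0,0]
    - [0,0,0]
    - [0,0,0]
    - [0,0,0]
    - [0,0,0]
    - [0,0,0]
    - [0,0,0]
  dr:
    - [0,0.13,0]
    - [0,0.13,0]
    - [0,0.13,0]
    - [0,0.13,0]
    - [0,0.13,0]
    - [0,0.13,0]
    - [0,0.13,0]
    - [0,0.13,0]
    - [0,0.13,0]
    - [0,0.13,0]
    - [0,0,0]
    - [0,0,0]

```text
time: 3.05
eef_pos: [0.5572, 0.1154, 0.3154]
eef_rot: [0.059, 0.705, -0.705, -0.059]
force: [0.3, -0.3, -0.4]
grip_width: 0.0856
```

Run:
```python
from h import *
plan([.567,.09,.32],170)
c=cam('wrist','w1.png')
print(proj(c,[[.567,.09,.19],[.567,.09,.152],manip.sense()['eef_pos']]), ray(c,(256,192)))
```

```text
t 3.05 pos [0.5572 0.1154 0.3154] jaw yaw 170.36 tool y [ 1.e-04  1.e-04 -1.e+00] F [ 0.32 -0.34 -0.36] w 0.0855703347646048
dp cm [-1.39 -0.46  2.34] dr about tool y (rad) = 0.006 q6 [ 5.47979310e-01  1.40532031e-01 -8.97343493e-02 -1.27284845e-05
 -1.34039213e+00 -7.16207887e-01]
[[240.12266427 163.4671143 ]
 [241.92577939 157.41826872]
 [254.7354084  245.17400594]] (array([0.54525098, 0.04699922, 0.45843104]), array([ 0.04185863,  0.26201422, -0.9641558 ]))
```

View pics/w1.png

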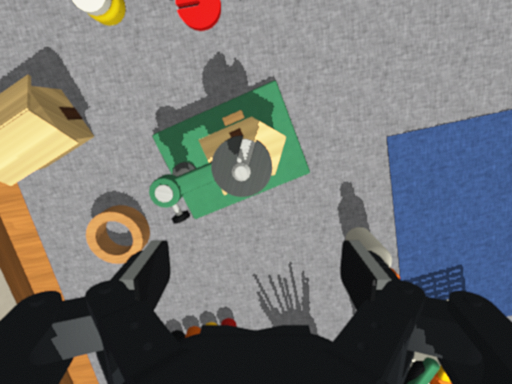

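Wrist view: knob at (241,173), the old weight's disc centred near (241,165), and its slot opening upward towards (238,143), i.e. world -y. Now numbers.

Run:
```python
from h import *
cs={n:cam(n) for n in('wrist','top','side')}
c=cs['wrist'];p=c['pixels']
k=8;x0,y0,w,h=200,120,85,85
cr=cv2.resize(p[y0:y0+h,x0:x0+w],None,fx=7,fy=7,interpolation=cv2.INTER_CUBIC)
t=cs['top']['pixels'][165:210,180:225]; s=cs['side']['pixels'][130:185,175:235]
o=np.zeros((595,800,3),np.uint8);o[:,:595]=cr; o[:200,600:800]=cv2.resize(t,(200,200),interpolation=cv2.INTER_CUBIC); o[210:410,600:800]=cv2.resize(s,(200,200),interpolation=cv2.INTER_CUBIC)
cv2.imwrite('pics/c2.png',o[:,:,::-1]); np.save('w.npy',p)
hsv=cv2.cvtColor(p,cv2.COLOR_RGB2HSV)
m=((hsv[...,1]<60)&(hsv[...,2]>60)&(hsv[...,2]<125)).astype(np.uint8); 
print([tuple(p[y,x]) for x,y in((225,170),(260,170),(241,185),(241,173))])
```

```text
[(np.uint8(91), np.uint8(95), np.uint8(90)), (np.uint8(95), np.uint8(99), np.uint8(95)), (np.uint8(95), np.uint8(97), np.uint8(95)), (np.uint8(220), np.uint8(220), np.uint8(212))]
```

View pics/c2.png

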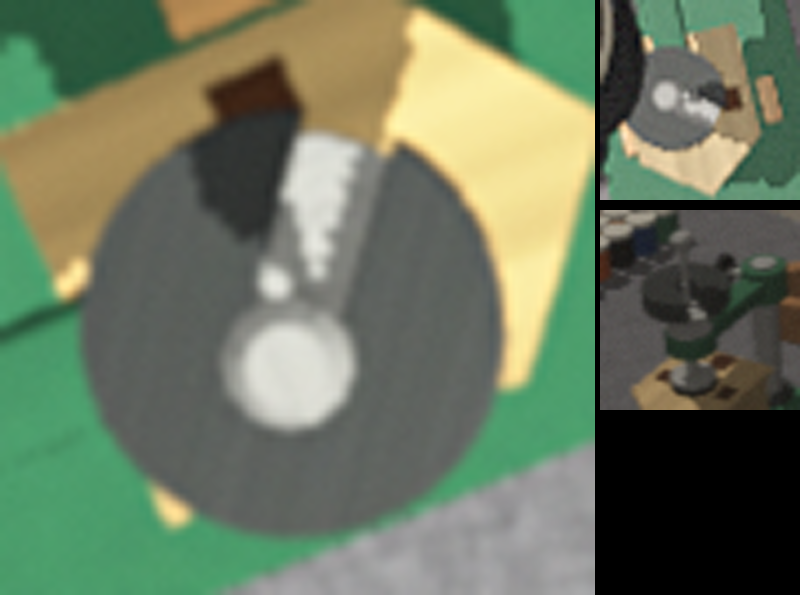

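The crop (7x, offset 200,120) shows the old disc centre near (292,325) crop px and the knob top at (297,367). The slot's midline runs from (300,285) to (345,132).

Run:
```python
from h import *
c=cam('wrist');t=cam('top')
q=lambda x,y:(200+(x+.5)/7-.5,120+(y+.5)/7-.5)
C=onz(c,q(292,325),.152)
for e in((82,325),(502,325),(292,536),(290,112)): print('edge r',np.linalg.norm((onz(c,q(*e),.152)-C)[:2]))
print('old centre',C)
a,b=onz(c,q(300,285),.152),onz(c,q(345,132),.152); print('old slot yaw',yaw(*(b-a)[:2]))
for u,v in(((262,265),(300,115)),((335,310),(390,150))):
    d=onz(c,q(*v),.152)-onz(c,q(*u),.152);print(' edge yaw',yaw(*d[:2]))
print('slot mid offset from C', a-C,b-C)
print('knob wrist',onz(c,q(297,367),.19))
# knob in top view: bright blob
def blob(c,roi,th):
    x,y,w,h=roi;p=c['pixels'][y:y+h,x:x+w].min(2); m=(p>th).astype(np.uint8)
    k,l,st,ce=cv2.connectedComponentsWithStats(m); return [(st[i][4],ce[i]+[x,y]) for i in range(1,k)]
for A,ce in blob(t,(185,175,20,25),150): print('top',A,ce,onz(t,ce,.19))
print('old in top proj',proj(t,[C,onz(c,q(297,367),.19)]))
# mat big weight in wrist? 
print(proj(c,[[.577,-.25,.02]]))
```

```text
edge r 0.0322989519816476
edge r 0.03228984991227205
edge r 0.03379104413582511
edge r 0.03218994295284962
old centre [0.5693316  0.09897629 0.152     ]
old slot yaw -116.67088505782806
 edge yaw -114.83273963409145
 edge yaw -118.92089725659524
slot mid offset from C [-0.00233235 -0.00587713  0.        ] [-0.01315065 -0.02741419  0.        ]
knob wrist [0.56671262 0.09830897 0.19      ]
top 1 [191. 175.] [0.59695215 0.10698451 0.19      ]
top 1 [201. 175.] [0.59665799 0.07993659 0.19      ]
top 25 [194.28 186.12] [0.56665219 0.09813719 0.19      ]
top 21 [201.57142857 188.9047619 ] [0.55889051 0.07846994 0.19      ]
top 22 [188.36363636 197.22727273] [0.53678094 0.11409782 0.19      ]
top 11 [202.63636364 198.09090909] [0.53402231 0.07565316 0.19      ]
old in top proj [[195.67347178 186.30536889]
 [194.21634203 186.0984036 ]]
[[ 186.93607954 -137.43859246]]
```

Run:
```python
from h import *
plan([.577,-.249,.315],148)
```

```text
t 3.35 pos [0.5572 0.1154 0.3153] jaw yaw 170.2 tool y [-0.  0. -1.] F [-0.23 -0.71  0.15] w 0.08526201854956973
dp cm [-8.150e+00  3.000e-02  3.557e+01] dr about tool y (rad) = 0.387 q6 [ 5.47967680e-01  1.40647049e-01 -8.96980580e-02 -2.72738785e-05
 -1.34043938e+00 -7.18982566e-01]
```

Call:
arm_command:
  claw: [0,0,0,0,0,0,0,0,0,0,0,0,0,0,0,0,0,0,0,0]
  dp:
    - [-0.8,0,3.5]
    - [-0.8,0,3.5]
    - [-0.8,0,3.5]
    - [-0.8,0,3.5]
    - [-0.8,0,3.5]
    - [-0.8,0,3.5]
    - [-0.8,0,3.5]
    - [-0.8,0,3.5]
    - [-0.8,0,3.5]
    - [-0.9,0,4.0]
    - [0,4,0]
    - [0,4,0]
    - [0,4,0]
    - [0,4,0]
    - [0,3.5,0]
    - [0,0,0]
    - [0,0,0]
    - [0,0,0]
    - [0,0,0]
    - [0,0,0]
  dr:
    - [0,0,0]
    - [0,0,0]
    - [0,0,0]
    - [0,0,0]
    - [0,0,0]
    - [0,0,0]
    - [0,0,0]
    - [0,0,0]
    - [0,0,0]
    - [0,0,0]
    - [0,0,0]
    - [0,0,0]
    - [0,0,0]
    - [0,0,0]
    - [0,0,0]
    - [0,0.13,0]
    - [0,0.13,0]
    - [0,0.13,0]
    - [0,0,0]
    - [0,0,0]

```text
time: 5.35
eef_pos: [0.5763, -0.2483, 0.1203]
eef_rot: [-0.195, -0.68, 0.68, 0.195]
force: [-0.2, -0.4, -0.7]
grip_width: 0.0852
```

Run:
```python
from h import *
plan([.577,-.249,.12],148)
c=cam('wrist','w2.png')
print(proj(c,[[.577,-.249,.02],[.4645,-.272,.014],manip.sense()['eef_pos']]))
```

```text
t 5.35 pos [ 0.5763 -0.2483  0.1203] jaw yaw 148.04 tool y [-0. -0. -1.] F [-0.2  -0.42 -0.71] w 0.08523673256823211
dp cm [-0.1   0.03  0.02] dr about tool y (rad) = 0.001 q6 [-9.61561838e-02  3.70420637e-01 -2.40729953e-01  2.31878544e-05
 -9.59654523e-01 -4.61713959e-01]
[[253.97149971 194.31297706]
 [355.02702967 100.03091786]
 [254.95007333 245.24365374]]
```

View pics/w2.png

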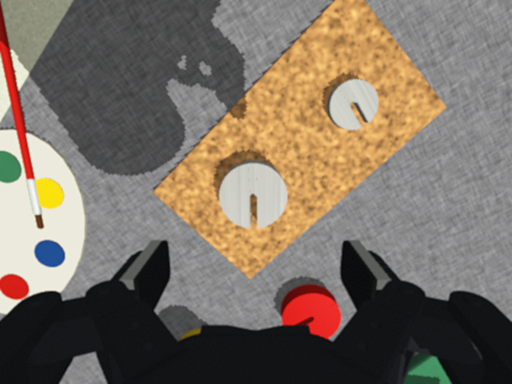

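Wrist view: the large weight's disc is centred at (253,194), its slot running straight down to (254,228). The small one is at (354,104), and the red look-alike at (311,310).

```bash
cat > wt.py <<'E'
from h import *
c=cam('wrist'); p=c['pixels']; hsv=cv2.cvtColor(p,cv2.COLOR_RGB2HSV)
m=((hsv[...,1]<45)&(hsv[...,2]>140)).astype(np.uint8); 
k,l,st,ce=cv2.connectedComponentsWithStats(m); i=l[192,240]; mm=(l==i).astype(np.uint8)
print(st[i]); cn=max(cv2.findContours(mm,0,1)[0],key=len)
hull=cv2.convexHull(cn)[:,0,:].astype(float)
P=np.array([onz(c,q,.02) for q in hull])[:,:2]
A=np.c_[2*P,np.ones(len(P))]; s=np.linalg.lstsq(A,(P**2).sum(1),rcond=None)[0]
C=s[:2]; print('centre',C,'r',np.sqrt(s[2]+C@C))
ys,xs=np.where((mm==0)); W=np.array([onz(c,q,.02)[:2] for q in zip(xs[:],ys[:]) if abs(q[0]-253)<34 and abs(q[1]-195)<36]); d=W-C; r=np.hypot(*d.T)
S=d[(r<.026)&(r>.0)]; print('slot px',len(S),'yaw',yaw(*S.mean(0)))
u,sv,vt=np.linalg.svd(S-S.mean(0)); print('pca yaw',yaw(*vt[0]))
plan([C[0],C[1],.0],round(yaw(*S.mean(0))+90,1))
E
python3 wt.py
```

```text
[ 219  163   68   65 3265]
centre [ 0.57883991 -0.24815621] r 0.02990513617083615
slot px 203 yaw 59.050119062233115
pca yaw 58.577189077239716
t 5.45 pos [ 0.5763 -0.2483  0.1204] jaw yaw 147.98 tool y [ 2.e-04 -0.e+00 -1.e+00] F [-0.91  0.18  0.66] w 0.08554600816317949
dp cm [-0.21 12.04 -0.15] dr about tool y (rad) = -0.02 q6 [-9.61529085e-02  3.70197370e-01 -2.40787498e-01  4.28317538e-06
 -9.59659525e-01 -4.62751201e-01]
```

Call:
arm_command:
  claw: [0,0,0,0,0,0,0,0,0,0]
  dp:
    - [-0.2,0,-0.15]
    - [0,2,0]
    - [0,2,0]
    - [0,2,0]
    - [0,2,0]
    - [0,1,0]
    - [0,1,0]
    - [0,0.8,0]
    - [0,0.5,0]
    - [0,0,0]
  dr:
    - [0,-0.014,0]
    - [0,0,0]
    - [0,0,0]
    - [0,0,0]
    - [0,0,0]
    - [0,0,0]
    - [0,0,0]
    - [0,0,0]
    - [0,0,0]
    - [0,0,0]
  squeeze: 50

```text
time: 6.45
eef_pos: [0.5785, -0.248, 0.0069]
eef_rot: [-0.191, -0.681, 0.681, 0.192]
force: [-0.8, 0.4, 0.4]
grip_width: 0.0851
```

Call:
arm_command:
  claw: [0.15,0.2,0.25,0.3,0.4,0.5,0.5,0.5,0.5]
  dp:
    - [0,0,0]
    - [0,0,0]
    - [0,0,0]
    - [0,0,0]
    - [0,0,0]
    - [0,0,0]
    - [0,0,0]
    - [0,0,0]
    - [0,0,0]
  dr:
    - [0,0,0]
    - [0,0,0]
    - [0,0,0]
    - [0,0,0]
    - [0,0,0]
    - [0,0,0]
    - [0,0,0]
    - [0,0,0]
    - [0,0,0]

```text
time: 7.35
eef_pos: [0.5788, -0.2481, 0.0083]
eef_rot: [-0.191, -0.681, 0.681, 0.191]
force: [-2.0, 2.6, 7.0]
grip_width: 0.058
```

Run:
```python
from h import *
plan([.579,-.248,.1],149)
s=cam('side');w=cam('wrist')
o=np.zeros((600,800,3),np.uint8)
o[:,:400]=cv2.resize(s['pixels'][200:290,285:345],(400,600),interpolation=cv2.INTER_CUBIC)
o[:300,400:]=cv2.resize(w['pixels'],(400,300),interpolation=cv2.INTER_AREA)
o[300:,400:]=cv2.resize(w['pixels'][180:300,175:335],(400,300),interpolation=cv2.INTER_CUBIC)
cv2.imwrite('pics/g.png',o[:,:,::-1])
```

```text
t 7.35 pos [ 0.5788 -0.2481  0.0083] jaw yaw 148.61 tool y [ 5.e-04 -2.e-04 -1.e+00] F [-2.02  2.64  7.03] w 0.05796890318398233
dp cm [-0.02 -9.17 -0.02] dr about tool y (rad) = -0.007 q6 [-9.53013965e-02  5.01997595e-01 -3.36141829e-01  2.08329302e-04
 -7.32191266e-01 -4.52662608e-01]
```

View pics/g.png

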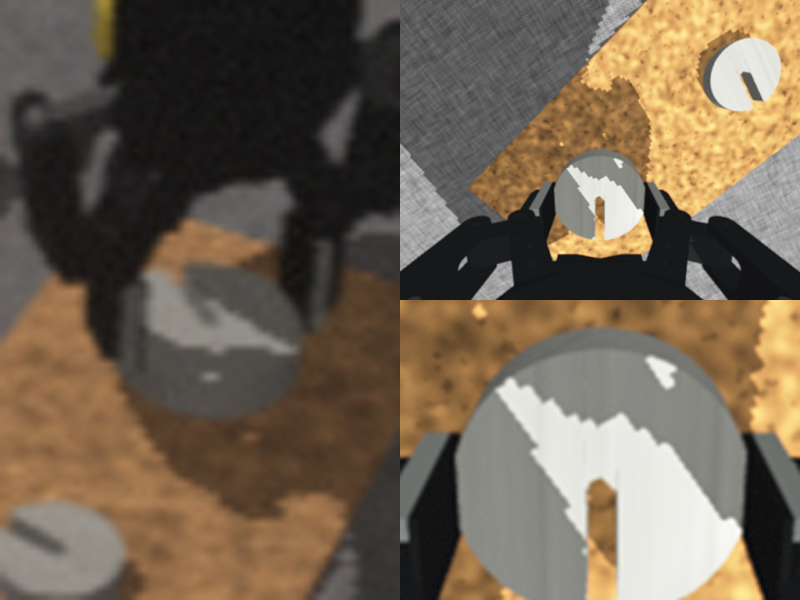

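The grip picture shows the weight between both pads with the slot free, its mouth facing the gripper body side. The width is 58 mm, and 7 N upward shows the pads pressed down while swinging in. I lift clear, then check how far the tips reach below the weight.

Call:
arm_command:
  claw: [0.5,0.5,0.5,0.5,0.5,0.5,0.5,0.5,0.5,0.5]
  dp:
    - [0,-0.2,0]
    - [0,-0.5,0]
    - [0,-1,0]
    - [0,-2,0]
    - [0,-3,0]
    - [0,-3,0]
    - [0,-3,0]
    - [0,-3,0]
    - [0,-3,0]
    - [0,0,0]
  dr:
    - [0,0,0]
    - [0,0,0]
    - [0,0,0]
    - [0,0,0]
    - [0,0,0]
    - [0,0,0]
    - [0,0,0]
    - [0,0,0]
    - [0,0,0]
    - [0,0,0]

```text
time: 8.45
eef_pos: [0.581, -0.2488, 0.2001]
eef_rot: [0.194, 0.681, -0.681, -0.188]
force: [1.3, -0.9, -2.4]
grip_width: 0.0574
```

Run:
```python
from h import *
plan([.579,-.248,.1],149)
s=cam('side');w=cam('wrist')
S=manip.sense();M=R.from_quat(S['eef_rot']).as_matrix();T=S['eef_pos']
# finger tip front inner corner (tool coords x=+-.030, y=h, z=+.011) for several h ; weight bottom front (0,y,.03)
for h in(0.004,0,-.004,-.008):
    print(h,[np.round(proj(s,[T+M@[x,h,z]])[0],1) for x,z in((.03,.011),(-.03,.011),(0,.03))])
x0,y0,ww,hh=260,110,80,80
u=proj(s,[T])[0]; x0,y0=int(u[0]-40),int(u[1]-50); print('crop',x0,y0)
o=np.zeros((560,800,3),np.uint8)
o[:560,:560]=cv2.resize(s['pixels'][y0:y0+80,x0:x0+80],(560,560),interpolation=cv2.INTER_CUBIC)
o[:180,560:]=cv2.resize(w['pixels'],(240,180),interpolation=cv2.INTER_AREA)
cv2.imwrite('pics/l.png',np.clip(o[:,:,::-1].astype(float)*1.8,0,255).astype(np.uint8))
```

```text
t 8.45 pos [ 0.581  -0.2488  0.2001] jaw yaw 148.64 tool y [ 0.0081 -0.0022 -1.    ] F [ 1.25 -0.88 -2.36] w 0.05743779721256438
dp cm [ 0.3  10.01  0.06] dr about tool y (rad) = -0.006 q6 [-0.09542519  0.30455901 -0.14044591  0.00162026 -1.11746543 -0.45261245]
0.004 [array([309.8, 184.7]), array([338. , 179.6]), array([328.4, 186.9])]
0 [array([309.9, 182.9]), array([338.2, 177.8]), array([328.5, 185.1])]
-0.004 [array([310. , 181.1]), array([338.4, 176.1]), array([328.7, 183.3])]
-0.008 [array([310.1, 179.3]), array([338.6, 174.3]), array([328.9, 181.5])]
crop 281 127
```

View pics/l.png

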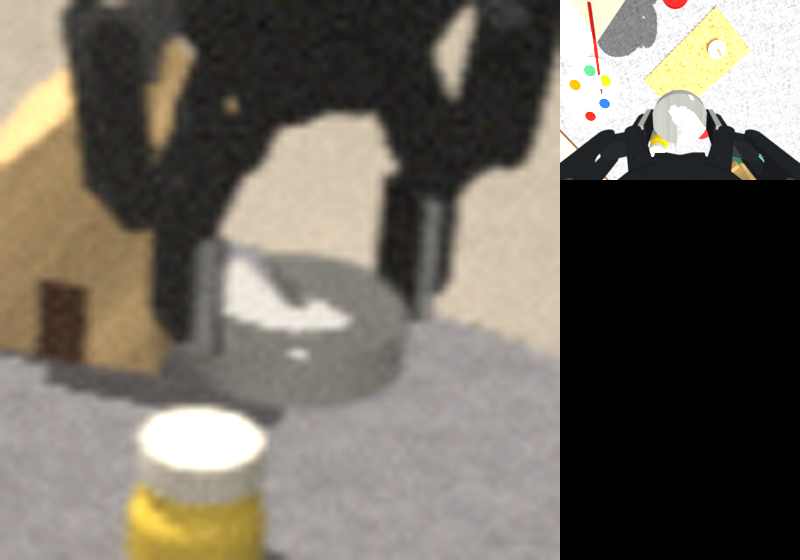

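The side picture shows the weight hanging level between the pads. The pad ends (crop y≈355 left, 315 right) are about 9 mm above its underside (crop y≈405), so the tips will clear the old weight. Next I move to a pose 60 mm behind the stem, along the slot.

Run:
```python
from h import *
plan([.5355,.047,.220],148.7)
```

```text
t 8.55 pos [ 0.5788 -0.2479  0.1954] jaw yaw 148.59 tool y [ 1.9e-03  2.0e-04 -1.0e+00] F [-0.31 -0.21 -4.08] w 0.057491513657795944
dp cm [ 19.06  -2.46 -22.92] dr about tool y (rad) = -0.002 q6 [-9.54472086e-02  3.08155871e-01 -1.45790626e-01 -4.33357801e-04
 -1.11495461e+00 -4.52571174e-01]
```

Call:
arm_command:
  claw: [0.5,0.5,0.5,0.5,0.5,0.5,0.5,0.5,0.5,0.5,0.5,0.5,0.5,0.5,0.5,0.5,0.5,0.5,0.5]
  dp:
    - [0,-1,0]
    - [1,-1.5,-1.2]
    - [2,0,-2.4]
    - [2,0,-2.4]
    - [2,0,-2.4]
    - [2,0,-2.4]
    - [2,0,-2.4]
    - [2,0,-2.4]
    - [2,0,-2.4]
    - [2,0,-2.4]
    - [1.5,0,-1.8]
    - [0.5,0,-0.7]
    - [0,0,0]
    - [0,2,0]
    - [0,2,0]
    - [0,1,0]
    - [0,1,0]
    - [0,0,0]
    - [0,0,0]
  dr:
    - [0,0,0]
    - [0,0,0]
    - [0,0,0]
    - [0,0,0]
    - [0,0,0]
    - [0,0,0]
    - [0,0,0]
    - [0,0,0]
    - [0,0,0]
    - [0,0,0]
    - [0,0,0]
    - [0,0,0]
    - [0,0,0]
    - [0,0,0]
    - [0,0,0]
    - [0,0,0]
    - [0,0,0]
    - [0,0,0]
    - [0,0,0]

```text
time: 10.45
eef_pos: [0.5362, 0.0462, 0.1597]
eef_rot: [-0.192, -0.681, 0.681, 0.191]
force: [0.1, 0.4, -2.4]
grip_width: 0.0579
```

Run:
```python
from h import *
plan([.5355,.047,.160],148.7)
w=cam('wrist','w3.png'); s=cam('side'); t=cam('top','t3.png')
S=manip.sense();M=R.from_quat(S['eef_rot']).as_matrix();T=S['eef_pos']
print('weight centre top, mouth top, rear',proj(w,[T+M@[0,-.012,0],T+M@[0,-.012,-.03],T+M@[0,-.012,.03]]))
print('knob, stem170 ',proj(w,[[.5667,.0983,.19],[.5667,.0983,.168]]))
o=np.zeros((600,800,3),np.uint8)
o[:,:400]=cv2.resize(w['pixels'][180:330,205:305],(400,600),interpolation=cv2.INTER_CUBIC)
u=proj(s,[[.55,.07,.165]])[0].astype(int); print('side crop',u-[40,30])
o[:300,400:]=cv2.resize(s['pixels'][u[1]-30:u[1]+30,u[0]-40:u[0]+40],(400,300),interpolation=cv2.INTER_CUBIC)
o[300:,400:]=cv2.resize(w['pixels'],(400,300),interpolation=cv2.INTER_AREA)
cv2.imwrite('pics/n.png',o[:,:,::-1])
```

```text
t 10.45 pos [0.5362 0.0462 0.1597] jaw yaw 148.59 tool y [ 4.e-04 -2.e-04 -1.e+00] F [ 0.05  0.39 -2.37] w 0.05794067884885015
dp cm [ 0.11 -0.03 -0.03] dr about tool y (rad) = -0.002 q6 [ 4.50539754e-01  1.94484958e-01 -3.90761827e-01  4.07521202e-04
 -9.85318281e-01 -9.98907741e-01]
weight centre top, mouth top, rear [[254.96625784 256.69559692]
 [254.96662454 307.71714588]
 [254.9658474  199.58876934]]
knob, stem170  [[257.09024302 382.34367534]
 [256.88545704 347.74177023]]
side crop [162 120]
```

View pics/n.png

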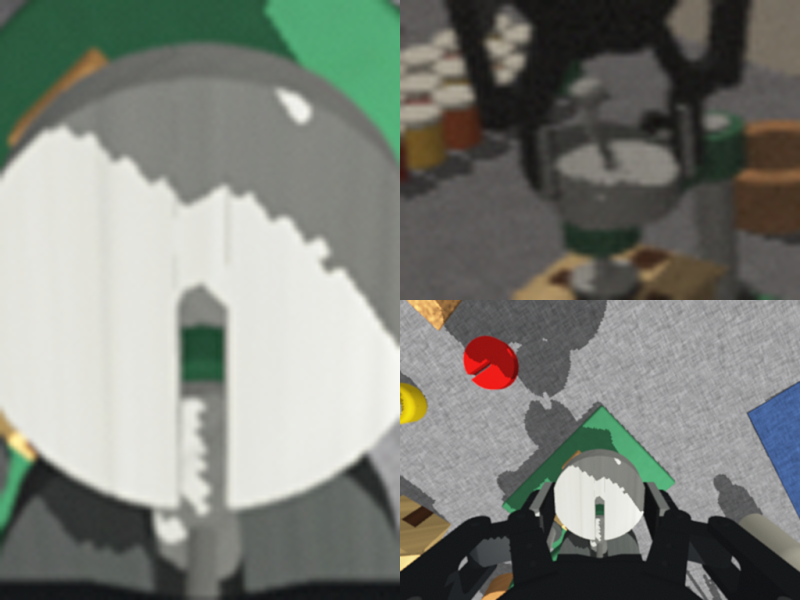

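The wrist crop (4x, offset 205,180) has the slot edges at crop x 180/227 (mouth at y≈507) and the stem just ahead at x≈188–222, y≈560. The stem is almost in line. The rear rim and mouth rows match the predicted weight centre to within 1 px. Now the lateral offset, measured.

Run:
```python
from h import *
w=cam('wrist');p=w['pixels'].astype(int).mean(2)
S=manip.sense();M=R.from_quat(S['eef_rot']).as_matrix();T=S['eef_pos']
for r in(270,280,290,300,318,322,326): print(r,p[r,243:270].astype(int))
def toolx(uv,h): # h: tool-y plane
    o,d=ray(w,uv);o=M.T@(o-T);d=M.T@d;return np.round((o+d*(h-o[1])/d[1])*1000,2)
for u in(250,255,260): print(u,toolx((u,300),-.012),toolx((u,322),-.0))
```

```text
270 [226 224 224 224 226 222 179 104  67  62  65  65  66  67  67  62  59  73
 144 207 229 227 226 226 226 227 228]
280 [226 225 224 225 225 219 196 200 218 227 230 221 179 137 127 128 127 130
 159 207 228 228 227 226 226 227 228]
290 [227 226 224 224 225 220 199 208 224 226 223 215 193 158 132 125 124 127
 156 208 229 228 226 227 227 227 228]
300 [227 226 225 224 225 223 214 216 224 226 227 228 224 201 160 131 124 129
 164 211 228 227 227 228 228 228 229]
318 [ 54  54  72  97 115 125 126 123 108  95  96 103 109 111 112 117 126 128
 130 131 128 110  92  92  96  96  96]
322 [ 62  48  44  40  42  40  41  54  76  90  98 104 108 109 112 117 125 127
 117 100  71  45  54  82  96  98  97]
326 [ 69  49  43  41  43  42  43  46  64  85 100 104 108 112 115 111  82  45
  38  37  35  34  43  75  94  98  97]
250 [ -2.68 -12.   -25.95] [ -3.     0.   -49.77]
255 [ -0.03 -12.   -25.95] [ -0.05   0.   -49.77]
260 [  2.61 -12.   -25.94] [  2.91   0.   -49.77]
```

Slot mid at col 255.1 and stem mid at col 255.3: aligned to about 0.1 mm (the absolute knob estimate would say 1 mm; the relative view is the better one). Advancing to just short of contact, then feeling.

Call:
arm_command:
  claw: [0.5,0.5,0.5,0.5,0.5,0.5,0.5]
  dp:
    - [0,0,-0.5]
    - [0,0,-0.7]
    - [0,0,-0.6]
    - [0,0,-0.4]
    - [0,0,-0.2]
    - [0,0,0]
    - [0,0,0]
  dr:
    - [0,0,0]
    - [0,0,0]
    - [0,0,0]
    - [0,0,0]
    - [0,0,0]
    - [0,0,0]
    - [0,0,0]

```text
time: 11.35
eef_pos: [0.5482, 0.0669, 0.1592]
eef_rot: [-0.191, -0.681, 0.681, 0.191]
force: [-0.5, -1.3, -2.2]
grip_width: 0.0574
```

```bash
cat > near.py <<'E'
from h import *
import sys
w=cam('wrist');p=w['pixels'].astype(int).mean(2)
S=manip.sense();M=R.from_quat(S['eef_rot']).as_matrix();T=S['eef_pos']
D=M.T@(T-[.5362,.0462,.1597])*1000
print('t',S['time'],'moved tool mm',np.round(D,2),'F tool',np.round(M.T@S['force'],2),'tq tool',np.round(M.T@S['ft_torque'],3),'w',S['grip_width'])
for r in map(int,sys.argv[1:]): print(r,p[r,243:270].astype(int))
E
python3 near.py 240 250 260 270 280 290 300
```

```text
t 11.4 moved tool mm [  0.46   0.46 -23.83] F tool [-0.65  2.4   0.33] tq tool [-0.026 -0.037 -0.019] w 0.05757825924382726
240 [226 224 223 224 223 226 226 226 225 225 224 224 223 224 226 229 231 228
 216 218 227 228 228 227 226 227 228]
250 [226 226 225 224 223 216 221 227 228 225 223 214 210 219 229 231 230 229
 228 227 228 228 228 226 227 227 228]
260 [226 225 225 225 225 212 190 200 218 221 219 212 175 131 126 128 128 129
 158 208 229 228 227 227 226 228 228]
270 [226 225 225 224 225 220 199 209 226 229 228 230 223 185 141 126 127 127
 157 209 229 228 227 227 227 227 228]
280 [227 225 225 225 226 223 184 140 123 120 120 119 120 123 124 123 122 126
 156 208 228 228 226 227 227 227 228]
290 [130 128 143 173 192 189 152 106  93  96 103 108 111 112 116 125 130 130
 156 208 228 229 227 227 227 228 229]
300 [133 134 131 131 130 128 106  88  90  98 105 109 111 114 112  95  58  56
 131 206 231 229 228 228 228 229 229]
```

Call:
arm_command:
  claw: [0.5,0.5,0.5,0.5,0.5,0.5,0.5]
  dp:
    - [-0.04,0,0]
    - [0,0,-0.05]
    - [0,0,-0.05]
    - [0,0,-0.05]
    - [0,0,-0.05]
    - [0,0,0]
    - [0,0,0]
  dr:
    - [0,0,0]
    - [0,0,0]
    - [0,0,0]
    - [0,0,0]
    - [0,0,0]
    - [0,0,0]
    - [0,0,0]

```text
time: 12.1
eef_pos: [0.5497, 0.0684, 0.1593]
eef_rot: [-0.191, -0.681, 0.681, 0.191]
force: [-0.2, 0.9, -3.0]
grip_width: 0.0573
```

```bash
python3 near.py 290 295 300 305
```

```text
t 12.15 moved tool mm [ 2.000e-02  4.200e-01 -2.598e+01] F tool [0.52 2.88 0.53] tq tool [-0.018 -0.007 -0.04 ] w 0.0574332454308525
290 [134 132 131 131 131 129 112  83  78  88  99 105 110 110 111 116 122 128
 157 208 229 228 228 227 227 228 229]
295 [133 133 130 130 130 129 107  72  70  89  99 105 109 111 112 110  82  64
 131 206 229 228 226 227 227 227 229]
300 [135 131 131 132 130 127 104  73  73  89 101 104 108 111 114 114  94  63
 107 194 230 229 228 228 228 229 229]
305 [131 131 131 129 130 130 116  98  89  93  98 104 108 111 114 110  99  88
 130 203 231 232 229 228 221 211 207]
```

Call:
arm_command:
  claw: [0.5,0.5,0.5,0.5]
  dp:
    - [0,0,-0.05]
    - [0,0,-0.05]
    - [0,0,-0.02]
    - [0,0,0]
  dr:
    - [0,0,0]
    - [0,0,0]
    - [0,0,0]
    - [0,0,0]

```text
time: 12.55
eef_pos: [0.5504, 0.0694, 0.1593]
eef_rot: [-0.191, -0.681, 0.681, 0.191]
force: [0.4, -0.5, -2.6]
grip_width: 0.0574
```

Call:
arm_command:
  claw: [0.5,0.5,0.5,0.5]
  dp:
    - [0,0,-0.05]
    - [0,0,-0.05]
    - [0,0,0]
    - [0,0,0]
  dr:
    - [0,0,0]
    - [0,0,0]
    - [0,0,0]
    - [0,0,0]

```text
time: 12.95
eef_pos: [0.5509, 0.0703, 0.1593]
eef_rot: [-0.191, -0.681, 0.681, 0.191]
force: [-0.3, -0.1, -3.5]
grip_width: 0.0577
```

```bash
python3 near.py 285 290 295 300
```

```text
t 13.0 moved tool mm [ 2.00e-02  4.10e-01 -2.82e+01] F tool [ 0.63  2.48 -1.01] tq tool [-0.007  0.036 -0.009] w 0.05753815911025323
285 [131 133 130 130 130 125 115 113 103  93  98 105 110 111 112 116 124 130
 159 207 228 228 227 226 227 228 227]
290 [135 131 131 131 131 129 112  78  72  89  99 104 109 109 113 109  83  68
 138 208 230 229 227 227 226 228 228]
295 [133 132 131 130 132 128 108  75  75  90 101 105 109 112 112 111  94  72
 132 206 231 229 227 227 227 227 228]
300 [133 134 131 131 131 129 115  91  84  92  99 105 108 111 113 112  94  68
 116 196 225 228 229 227 228 229 229]
```

Call:
arm_command:
  claw: [0.5,0.5,0.5,0.5]
  dp:
    - [0,0,-0.05]
    - [0,0,-0.05]
    - [0,0,0]
    - [0,0,0]
  dr:
    - [0,0,0]
    - [0,0,0]
    - [0,0,0]
    - [0,0,0]

```text
time: 13.4
eef_pos: [0.5514, 0.0711, 0.1593]
eef_rot: [-0.191, -0.681, 0.681, 0.191]
force: [-0.2, 0.2, -2.6]
grip_width: 0.0573
```

Call:
arm_command:
  claw: [0.5,0.5,0.5,0.5]
  dp:
    - [0,0,-0.05]
    - [0,0,-0.05]
    - [0,0,0]
    - [0,0,0]
  dr:
    - [0,0,0]
    - [0,0,0]
    - [0,0,0]
    - [0,0,0]

```text
time: 13.8
eef_pos: [0.5519, 0.072, 0.1593]
eef_rot: [0.191, 0.681, -0.681, -0.191]
force: [-0.3, -0.5, -2.3]
grip_width: 0.0574
```

```bash
python3 near.py 280 290
```

```text
t 13.85 moved tool mm [ 3.000e-02  4.400e-01 -3.014e+01] F tool [0.58 2.86 0.66] tq tool [ 0.009  0.043 -0.   ] w 0.05753563525431024
280 [130 127 128 142 175 186 152 119 103  95  97 105 108 111 112 114 116 123
 158 208 228 228 226 226 227 227 228]
290 [133 132 130 129 131 130 114  79  74  88 100 104 109 111 113 110  94  76
 140 208 230 228 227 227 227 228 228]
```

Call:
arm_command:
  claw: [0.5,0.5,0.5]
  dp:
    - [0,0,-0.05]
    - [0,0,-0.05]
    - [0,0,0]
  dr:
    - [0,0,0]
    - [0,0,0]
    - [0,0,0]

```text
time: 14.15
eef_pos: [0.5525, 0.0729, 0.1593]
eef_rot: [-0.191, -0.681, 0.681, 0.191]
force: [0.8, -0.2, -3.3]
grip_width: 0.0576
```

```bash
python3 near.py 275 290
```

```text
t 14.2 moved tool mm [-2.000e-02  3.900e-01 -3.123e+01] F tool [-0.09  2.3  -1.21] tq tool [ 0.014 -0.018  0.013] w 0.057349857068494145
275 [224 206 196 212 226 222 173 124 103  93  98 103 107 111 111 116 121 128
 157 206 228 227 226 227 227 227 228]
290 [133 131 131 129 130 129 113  78  73  89  99 105 108 112 113 112  92  70
 126 203 230 229 227 226 226 227 228]
```

Call:
arm_command:
  claw: [0.5,0.5,0.5]
  dp:
    - [0,0,-0.05]
    - [0,0,-0.05]
    - [0,0,0]
  dr:
    - [0,0,0]
    - [0,0,0]
    - [0,0,0]

```text
time: 14.5
eef_pos: [0.553, 0.0737, 0.1593]
eef_rot: [-0.191, -0.681, 0.681, 0.191]
force: [0.8, 0.5, -1.7]
grip_width: 0.0576
```

```bash
python3 near.py; python3 near.py
```

```text
t 14.55 moved tool mm [ -0.     0.41 -32.24] F tool [-0.01  2.78 -0.11] tq tool [-0.013  0.008  0.002] w 0.05734370941848188
t 14.6 moved tool mm [ 2.000e-02  4.300e-01 -3.216e+01] F tool [0.68 3.64 0.54] tq tool [ 0.003  0.014 -0.029] w 0.05714198262206144
```

Call:
arm_command:
  claw: [0.5,0.5,0.5,0.5]
  dp:
    - [0,0,-0.05]
    - [0,0,-0.05]
    - [0,0,-0.05]
    - [0,0,0]
  dr:
    - [0,0,0]
    - [0,0,0]
    - [0,0,0]
    - [0,0,0]

```text
time: 15.0
eef_pos: [0.5538, 0.075, 0.1593]
eef_rot: [0.191, 0.681, -0.681, -0.191]
force: [-0.0, -1.0, -1.8]
grip_width: 0.0575
```

```bash
python3 near.py 270 280 290; python3 near.py
```

```text
t 15.05 moved tool mm [ 1.000e-02  4.000e-01 -3.373e+01] F tool [-1.07  2.99 -0.56] tq tool [-0.01  -0.006 -0.036] w 0.05728635197816279
270 [225 223 221 223 225 220 179 137 111  94  96 102 109 109 111 113 119 127
 156 207 227 227 226 225 225 226 227]
280 [131 131 130 130 130 127 103  69  70  90  98 102 109 112 111 113 121 119
 151 207 228 227 226 226 227 227 228]
290 [133 132 130 130 129 129 113  81  74  91  98 104 109 110 112 110  83  64
 111 176 216 227 227 226 227 228 227]
t 15.1 moved tool mm [ 2.00e-02  4.20e-01 -3.37e+01] F tool [ 0.41  3.28 -0.72] tq tool [ 0.036 -0.011  0.041] w 0.057530973948729136
```

No contact force 5 mm past the expected mouth contact, so the stem is in the slot. Continuing in it.

Call:
arm_command:
  claw: [0.5,0.5,0.5,0.5,0.5,0.5]
  dp:
    - [0,0,-0.05]
    - [0,0,-0.08]
    - [0,0,-0.08]
    - [0,0,-0.08]
    - [0,0,-0.05]
    - [0,0,0]
  dr:
    - [0,0,0]
    - [0,0,0]
    - [0,0,0]
    - [0,0,0]
    - [0,0,0]
    - [0,0,0]

```text
time: 15.7
eef_pos: [0.5555, 0.0779, 0.1593]
eef_rot: [-0.191, -0.681, 0.681, 0.191]
force: [-0.6, 0.4, -3.3]
grip_width: 0.0574
```

```bash
python3 near.py 250 260 270 280; python3 near.py
```

```text
t 15.75 moved tool mm [ 1.000e-02  4.100e-01 -3.713e+01] F tool [-0.41  3.2   0.25] tq tool [0.012 0.008 0.018] w 0.057506522517651266
250 [224 224 222 222 220 214 218 226 226 225 220 213 207 217 228 228 228 227
 226 227 226 227 225 226 225 226 227]
260 [225 223 223 223 224 210 164 126 124 126 127 128 128 128 128 127 121 122
 155 206 227 228 225 225 225 225 227]
270 [129 130 128 127 128 125 116 111 101  92  97 104 108 107 109 113 122 129
 156 206 227 226 225 224 225 226 227]
280 [130 130 129 130 129 127 102  70  73  88  99 103 107 110 112 108  84  64
 126 203 229 228 225 225 225 226 227]
t 15.8 moved tool mm [ 1.000e-02  4.200e-01 -3.708e+01] F tool [1.19 3.16 0.14] tq tool [-0.011 -0.014 -0.016] w 0.057190528407404594
```

Call:
arm_command:
  claw: [0.5,0.5,0.5,0.5,0.5,0.5,0.5,0.5]
  dp:
    - [0,0,-0.08]
    - [0,0,-0.1]
    - [0,0,-0.1]
    - [0,0,-0.1]
    - [0,0,-0.1]
    - [0,0,-0.07]
    - [0,0,0]
    - [0,0,0]
  dr:
    - [0,0,0]
    - [0,0,0]
    - [0,0,0]
    - [0,0,0]
    - [0,0,0]
    - [0,0,0]
    - [0,0,0]
    - [0,0,0]

```text
time: 16.6
eef_pos: [0.5584, 0.0825, 0.1593]
eef_rot: [-0.191, -0.681, 0.681, 0.191]
force: [-0.2, -0.0, -2.7]
grip_width: 0.0576
```

```bash
python3 near.py 265 275; python3 near.py; python3 near.py
```

```text
t 16.65 moved tool mm [ 2.000e-02  4.000e-01 -4.257e+01] F tool [0.05 3.08 0.92] tq tool [-0.007  0.006 -0.   ] w 0.05744344011636151
265 [130 127 128 128 128 126 117 113 101  92  96 103 106 110 110 110 114 122
 156 205 226 226 225 223 224 225 227]
275 [130 130 128 128 129 125 102  70  73  90  99 102 107 109 111 107  85  64
 110 175 213 227 225 225 226 225 226]
t 16.7 moved tool mm [ 1.000e-02  4.100e-01 -4.256e+01] F tool [0.62 2.87 0.15] tq tool [-0.042 -0.006 -0.001] w 0.05738679643091371
t 16.75 moved tool mm [-2.000e-02  3.800e-01 -4.255e+01] F tool [-0.71  2.54 -0.65] tq tool [-0.047 -0.029 -0.025] w 0.05720885619029921
```

Call:
arm_command:
  claw: [0.5,0.5,0.5,0.5,0.5,0.5,0.5,0.5,0.5,0.5,0.5,0.5]
  dp:
    - [0,0,-0.08]
    - [0,0,-0.1]
    - [0,0,-0.1]
    - [0,0,-0.1]
    - [0,0,-0.1]
    - [0,0,-0.1]
    - [0,0,-0.1]
    - [0,0,-0.1]
    - [0,0,-0.1]
    - [0,0,-0.1]
    - [0,0,-0.05]
    - [0,0,0]
  dr:
    - [0,0,0]
    - [0,0,0]
    - [0,0,0]
    - [0,0,0]
    - [0,0,0]
    - [0,0,0]
    - [0,0,0]
    - [0,0,0]
    - [0,0,0]
    - [0,0,0]
    - [0,0,0]
    - [0,0,0]

```text
time: 17.95
eef_pos: [0.5638, 0.0914, 0.1593]
eef_rot: [-0.191, -0.681, 0.681, 0.191]
force: [0.7, -0.3, -2.4]
grip_width: 0.0575
```

```bash
python3 near.py 255 260; python3 near.py; python3 near.py
```

```text
t 18.0 moved tool mm [  0.     0.4  -52.92] F tool [-0.46  3.15  0.86] tq tool [ 0.005  0.036 -0.014] w 0.05717607916365922
255 [127 127 127 127 129 125 100  71  72  87  97 102 107 108 110 107  95  96
 112 139 180 213 224 224 223 224 225]
260 [129 128 128 127 128 120  92  67  75  89  98 102 104 109 111 109  94  64
  99 168 214 226 224 224 224 224 225]
t 18.05 moved tool mm [ 2.000e-02  4.400e-01 -5.287e+01] F tool [0.59 3.45 0.15] tq tool [-0.071 -0.003  0.017] w 0.057615617408033525
t 18.1 moved tool mm [-1.000e-02  3.800e-01 -5.286e+01] F tool [-0.    3.63 -0.14] tq tool [ 0.012 -0.    -0.086] w 0.05738706575077814
```

Call:
arm_command:
  claw: [0.5,0.5,0.5,0.5,0.5,0.5]
  dp:
    - [0,0,-0.08]
    - [0,0,-0.1]
    - [0,0,-0.1]
    - [0,0,-0.1]
    - [0,0,-0.05]
    - [0,0,0]
  dr:
    - [0,0,0]
    - [0,0,0]
    - [0,0,0]
    - [0,0,0]
    - [0,0,0]
    - [0,0,0]

```text
time: 18.7
eef_pos: [0.566, 0.0951, 0.1593]
eef_rot: [-0.191, -0.681, 0.681, 0.191]
force: [0.7, 0.5, -2.4]
grip_width: 0.0574
```

```bash
cat > f.py <<'E'
from h import *
f=[]
for i in range(6):
    manip.read_camera('wrist'); S=manip.sense();M=R.from_quat(S['eef_rot']).as_matrix()
    f.append(np.r_[M.T@S['force'],M.T@S['ft_torque'],M.T@(S['eef_pos']-[.5362,.0462,.1597])*1000])
print('t',S['time'],'mean F,tq,moved',np.round(np.mean(f,0),3),'z',S['eef_pos'][2])
E
python3 f.py
```

```text
t 19.0 mean F,tq,moved [-2.0000e-02  2.9020e+00 -8.9000e-02  1.0000e-02  6.0000e-03  1.5000e-02
  1.9000e-02  4.1400e-01 -5.7164e+01] z 0.15930475947478243
```

Call:
arm_command:
  claw: [0.5,0.5,0.5,0.5]
  dp:
    - [0,0,-0.05]
    - [0,0,-0.05]
    - [0,0,-0.05]
    - [0,0,0]
  dr:
    - [0,0,0]
    - [0,0,0]
    - [0,0,0]
    - [0,0,0]

```text
time: 19.4
eef_pos: [0.5668, 0.0963, 0.1593]
eef_rot: [-0.191, -0.681, 0.681, 0.191]
force: [0.8, 0.4, -3.4]
grip_width: 0.0572
```

```bash
python3 f.py
```

```text
t 19.7 mean F,tq,moved [-2.7000e-01  2.8170e+00  9.6000e-02 -2.1000e-02  1.5000e-02 -2.0000e-03
  9.0000e-03  4.0000e-01 -5.8698e+01] z 0.15931200320613523
```

Call:
arm_command:
  claw: [0.5,0.5,0.5]
  dp:
    - [0,0,-0.05]
    - [0,0,-0.05]
    - [0,0,0]
  dr:
    - [0,0,0]
    - [0,0,0]
    - [0,0,0]

```text
time: 20.0
eef_pos: [0.5673, 0.0972, 0.1593]
eef_rot: [0.191, 0.681, -0.681, -0.191]
force: [0.2, -0.9, -2.6]
grip_width: 0.0573
```

```bash
python3 f.py
```

```text
t 20.3 mean F,tq,moved [-1.0100e-01  2.8130e+00  1.0800e-01  2.0000e-03  2.0000e-02 -4.0000e-03
  1.0000e-03  3.9400e-01 -5.9705e+01] z 0.15931506058010586
```

Call:
arm_command:
  claw: [0.5,0.5,0.5]
  dp:
    - [0,0,-0.05]
    - [0,0,-0.05]
    - [0,0,0]
  dr:
    - [0,0,0]
    - [0,0,0]
    - [0,0,0]

```text
time: 20.6
eef_pos: [0.5677, 0.0979, 0.1592]
eef_rot: [-0.191, -0.681, 0.681, 0.191]
force: [0.0, -1.2, -1.7]
grip_width: 0.0574
```

```bash
python3 f.py
```

```text
t 20.9 mean F,tq,moved [-1.3200e-01  2.5400e+00  8.1500e-01  1.9200e-01 -6.0000e-03 -6.0000e-03
  2.0000e-02  4.0500e-01 -6.0625e+01] z 0.1592981080988496
```

Call:
arm_command:
  claw: [0.5,0.5]
  dp:
    - [0,0,-0.05]
    - [0,0,0]
  dr:
    - [0,0,0]
    - [0,0,0]

```text
time: 21.1
eef_pos: [0.5678, 0.0982, 0.1592]
eef_rot: [-0.191, -0.68, 0.681, 0.191]
force: [-0.9, -1.4, -2.8]
grip_width: 0.0575
```

```bash
python3 f.py
```

```text
t 21.4 mean F,tq,moved [-2.3500e-01  2.1960e+00  2.2230e+00  8.6700e-01 -6.0000e-03  7.7000e-02
  6.2000e-02  4.5400e-01 -6.0906e+01] z 0.15923700131006993
```

Contact at 60.7 mm of travel, as predicted (60.4 plus 0.75 mm of play), rising to 2.2 N: the stem is home. Backing off 0.8 mm to free it, then lowering.

Call:
arm_command:
  claw: [0.5,0.5,0.5,0.5,0.5,0.5,0.5]
  dp:
    - [0,0,0.05]
    - [0,0,0.04]
    - [0,0.04,0]
    - [0,0.05,0]
    - [0,0.05,0]
    - [0,0.04,0]
    - [0,0,0]
  dr:
    - [0,0,0]
    - [0,0,0]
    - [0,0,0]
    - [0,0,0]
    - [0,0,0]
    - [0,0,0]
    - [0,0,0]

```text
time: 22.1
eef_pos: [0.5677, 0.0978, 0.1575]
eef_rot: [0.191, 0.681, -0.681, -0.191]
force: [-0.3, 0.0, -2.9]
grip_width: 0.0571
```

```bash
python3 f.py
```

```text
t 22.4 mean F,tq,moved [-6.3000e-02  2.8200e+00  1.1900e-01  3.0000e-02  8.0000e-03  1.2000e-02
 -3.8000e-02  2.1980e+00 -6.0366e+01] z 0.15755411277639841
```

Call:
arm_command:
  claw: [0.5,0.5,0.5,0.5]
  dp:
    - [0,0.04,0.02]
    - [0,0.04,0]
    - [0,0.02,0]
    - [0,0,0]
  dr:
    - [0,0,0]
    - [0,0,0]
    - [0,0,0]
    - [0,0,0]

```text
time: 22.8
eef_pos: [0.5675, 0.0974, 0.1564]
eef_rot: [-0.191, -0.681, 0.681, 0.191]
force: [-0.7, 0.2, -3.2]
grip_width: 0.0577
```

```bash
python3 f.py
```

```text
t 23.1 mean F,tq,moved [ 8.0000e-03  2.5540e+00 -2.6000e-02  1.0000e-03 -6.0000e-03  9.0000e-03
 -0.0000e+00  3.1990e+00 -6.0094e+01] z 0.1565104023674671
```

Call:
arm_command:
  claw: [0.5,0.5,0.5]
  dp:
    - [0,0.04,0]
    - [0,0.03,0]
    - [0,0,0]
  dr:
    - [0,0,0]
    - [0,0,0]
    - [0,0,0]

```text
time: 23.4
eef_pos: [0.5676, 0.0975, 0.1559]
eef_rot: [0.191, 0.681, -0.681, -0.191]
force: [-0.3, -0.1, -2.8]
grip_width: 0.0577
```

```bash
python3 f.py
```

```text
t 23.7 mean F,tq,moved [ 1.8000e-02  1.4840e+00 -9.6000e-02  2.1000e-02 -3.0000e-03 -7.0000e-03
 -4.4000e-02  3.8170e+00 -6.0137e+01] z 0.15586670575902398
```

Call:
arm_command:
  claw: [0.5,0.5,0.5]
  dp:
    - [0,0.04,0]
    - [0,0.04,0]
    - [0,0,0]
  dr:
    - [0,0,0]
    - [0,0,0]
    - [0,0,0]

```text
time: 24.0
eef_pos: [0.5676, 0.0975, 0.1551]
eef_rot: [0.191, 0.681, -0.681, -0.191]
force: [0.3, -0.2, -0.4]
grip_width: 0.0577
```

```bash
python3 f.py
```

```text
t 24.3 mean F,tq,moved [ 4.000e-01 -2.460e-01  2.260e-01  5.900e-02  9.000e-03 -1.180e-01
 -8.200e-02  4.561e+00 -6.016e+01] z 0.15514674629182254
```

Call:
arm_command:
  claw: [0.5,0.5,0.4,0.36,0.34,0.33,0.32,0.31,0.3,0.29,0.28,0.27,0.26,0.25]
  dp:
    - [0,0,0]
    - [0,0,0]
    - [0,0,0]
    - [0,0,0]
    - [0,0,0]
    - [0,0,0]
    - [0,0,0]
    - [0,0,0]
    - [0,0,0]
    - [0,0,0]
    - [0,0,0]
    - [0,0,0]
    - [0,0,0]
    - [0,0,0]
  dr:
    - [0,0,0]
    - [0,0,0]
    - [0,0,0]
    - [0,0,0]
    - [0,0,0]
    - [0,0,0]
    - [0,0,0]
    - [0,0,0]
    - [0,0,0]
    - [0,0,0]
    - [0,0,0]
    - [0,0,0]
    - [0,0,0]
    - [0,0,0]
  squeeze: 20

```text
time: 25.7
eef_pos: [0.5675, 0.0975, 0.155]
eef_rot: [0.191, 0.681, -0.681, -0.191]
force: [-0.9, -0.4, -0.2]
grip_width: 0.064
```

```bash
python3 f.py; python3 near.py
```

```text
t 26.0 mean F,tq,moved [-4.830e-01  5.000e-03 -2.830e-01  1.300e-02  3.000e-03  3.100e-02
 -1.000e-03  4.682e+00 -6.009e+01] z 0.15503454800125754
t 26.05 moved tool mm [ 1.000e-02  4.700e+00 -6.008e+01] F tool [ 0.33 -0.35  0.73] tq tool [ 0.002  0.016 -0.016] w 0.06388888737457203
```

Call:
arm_command:
  claw: [0.2,0.15,0.1,0.05,0,0,0,0,0,0,0,0,0,0]
  dp:
    - [0,0,0]
    - [0,0,0]
    - [0,0,0]
    - [0,0,0]
    - [0,-0.1,0]
    - [0,-0.3,0]
    - [0,-1,0]
    - [0,-2,0]
    - [0,-3,0]
    - [0,-3,0]
    - [0,-3,0]
    - [0,-2,0]
    - [0,0,0]
    - [0,0,0]
  dr:
    - [0,0,0]
    - [0,0,0]
    - [0,0,0]
    - [0,0,0]
    - [0,0,0]
    - [0,0,0]
    - [0,0,0]
    - [0,0,0]
    - [0,0,0]
    - [0,0,0]
    - [0,0,0]
    - [0,0,0]
    - [0,0,0]
    - [0,0,0]

```text
time: 27.45
eef_pos: [0.5675, 0.0976, 0.2999]
eef_rot: [0.192, 0.681, -0.68, -0.191]
force: [-0.4, 0.1, -1.1]
grip_width: 0.0857
```

Call:
arm_command:
  claw: [0,0,0,0,0]
  dp:
    - [0,0,1]
    - [0,0,2]
    - [0,0,1]
    - [0,0,0]
    - [0,0,0]
  dr:
    - [0,0,0]
    - [0,0,0]
    - [0,0,0]
    - [0,0,0]
    - [0,0,0]

```text
time: 27.95
eef_pos: [0.5465, 0.0628, 0.2992]
eef_rot: [0.192, 0.681, -0.681, -0.191]
force: [-0.5, 0.3, -0.4]
grip_width: 0.0852
```

Run:
```python
from h import *
w=cam('wrist');s=cam('side')
plan([.567,.098,.3],148.6)
q=proj(w,[[.5667,.0983,.168]])[0];u=proj(s,[[.567,.098,.16]])[0].astype(int);q=q.astype(int);print('crop w',q-[40,40],'side',u-[40,30])
o=np.zeros((400,800,3),np.uint8)
a=w['pixels'][q[1]-40:q[1]+40,q[0]-40:q[0]+40];o[:,:400]=cv2.resize(a,(400,400),interpolation=cv2.INTER_CUBIC)
o[:300,400:]=cv2.resize(s['pixels'][u[1]-30:u[1]+30,u[0]-40:u[0]+40],(400,300),interpolation=cv2.INTER_CUBIC)
cv2.imwrite('pics/end.png',o[:,:,::-1])
```

```text
t 28.05 pos [0.5468 0.0633 0.299 ] jaw yaw 148.59 tool y [ 2.e-04  1.e-04 -1.e+00] F [ 0.41  0.81 -0.03] w 0.08534790131310713
dp cm [ 0.08 -0.1  -4.01] dr about tool y (rad) = -0.0 q6 [ 4.71195484e-01  1.15231610e-01 -1.55712818e-01  8.74999452e-06
 -1.29963524e+00 -1.01939788e+00]
crop w [216 184] side [159 117]
```

View pics/end.png

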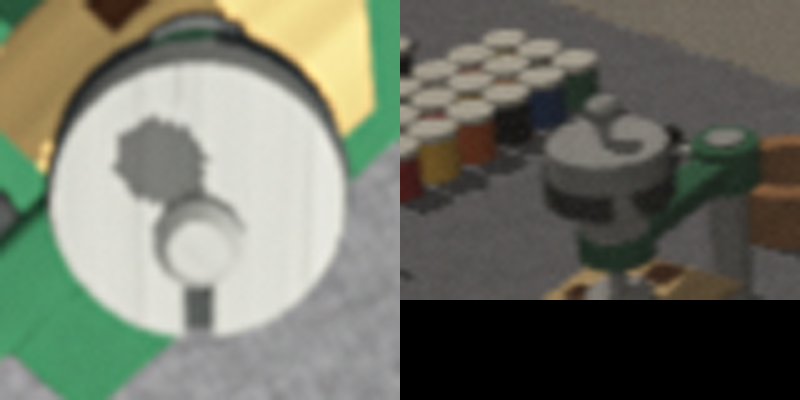

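The wrist crop shows the weight's disc around the stem (disc centre about (198,199)) with its slot pointing down and the old weight's mouth showing opposite at (200,25). The side crop shows it level and flat on the old weight, under the knob. The gripper is 10 cm clear.

Run:
```python
from h import *
w=cam('wrist'); C=onz(w,(216+198.5/5-.5,184+199.5/5-.5),.167); print('weight centre',C)
d=C[:2]-[.5693,.0990]; a=np.radians(-116.7); print('in old frame mm',1000*(d@[np.cos(a),np.sin(a)]),1000*(d@[-np.sin(a),np.cos(a)]))
t=cam('top'); print('small now, was (.4667,-.2721): pixel', [tuple(t['pixels'][222,x]) for x in (320,324)])
print(manip.sign_off())
```

```text
weight centre [0.56741453 0.09727312 0.167     ]
in old frame mm 2.3899199741450685 -0.908500899732314
small now, was (.4667,-.2721): pixel [(np.uint8(124), np.uint8(95), np.uint8(65)), (np.uint8(138), np.uint8(136), np.uint8(134))]
the job is handed in; nothing more can be done
None
```

The larger steel weight is on the press, flat on the old weight, with the stem home in its slot and the slots facing opposite ways. I let go, drew the gripper back and handed the job in at about 28 s.

**How it went**
- **Sliding on:** the stem entered the slot with no measurable side force. I felt its end as a contact of about 2.2 N, then backed off to free the stem.
- **Setting down:** I lowered in steps of up to 0.8 mm until the press carried the whole weight, about 3 N. Then I opened the fingers slowly.

**Last checks**
- **Position:** in the old weight's frame the centre measures about +2.4 mm along its slot and −0.9 mm sideways, inside the limits. The camera is only good to about 2 mm.
- **Slot direction:** opposite to within about 0.1 rad.
- **Level and seat:** in the last picture the weight looks level and flat under the knob.

**Disagreements and gaps**
- **Stem position:** before entry, the overall camera position put the stem 1 mm to one side, while the close wrist view showed it in line. The free entry bore out the wrist view.
- **Grip on the mat:** while I closed on the weight on the mat, the fingers pushed down with about 7 N. This was away from the press and did no harm.
- **Other objects:** I did not measure the small weight, glue bottle or paint jar at the end. A quick look at two pixels in the small weight's place settled nothing. I felt no unexpected contact along the way.

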